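# Snap the lid onto a candle jar and keep it pressed home

### The job

Close up the poured candle: pick up the black lid with the wooden knob, put it squarely on the open amber jar in the nest, and press it down until it clicks over the snap balls; keep pressing after the click until the lid is fully home all round. Finish while holding: do not let go or ease off, but stay with the fingers on the lid, pushing it down firmly (around 10 N, not ramming the glass). Leave the other things on the table where they are.

Things in the scene. Friction and masses are not known exactly. Their poses are not given: they have to be found in the camera images.
- lid: Loose black round lid lying skirt down, about 90 g (varies). 66 mm across, 20 mm thick without its light-wood knob. Origin: centre of the underside (skirt edge); z up along the knob. Hollow 16 mm deep: a 4 mm high snap bead of 54 mm inside diameter at the skirt's lower edge, a 60 mm bore above it. Fits the jar at any yaw.
- lid_knob (a point): Centre of the top face of the lid's round light-wood knob. The knob is 24 mm across and stands 30 mm tall on the lid's top face; this point is 50 mm above the lid's origin.
- jar: Open amber glass candle jar, fixed upright in a nest (plywood base 130 x 120 x 10 mm; grey cup 92 mm across, its rim at 24 mm). Neither moves. Origin: on the table under the jar's axis, z up. Jar 72 mm across up to 70 mm; neck 50 mm across from 78 mm to the rim at 98 mm, the top 2 mm tapered to 47. Lid fully home: its origin is 82 mm above this one.
- jar_rim (a point): Centre of the jar's mouth, at rim height, 98 mm above the table. The fully home lid rests on this rim (16 mm of skirt over the neck), its knob's top 34 mm above this point.
- white_lid: white ceramic lid with a white knob, 86 mm across and 48 mm high over the knob: it belongs to another jar and does not fit; bystander. Origin: centre of its underside.
- candle_a: finished candle, amber glass with white label and flat black lid, 75 mm across, 85 mm high; bystander. Origin: centre of its underside.
- candle_b: finished candle, amber glass with blue label and flat black lid, 75 mm across, 85 mm high; bystander. Origin: centre of its underside.
- candle_c: finished candle, amber glass with white label and flat black lid, 75 mm across, 85 mm high; bystander. Origin: centre of its underside.
- wick_spool: wooden wick spool standing on end, 56 mm across, 46 mm high; bystander. Origin: centre of its underside.
- tin: small silver tin with brass-coloured lid, 66 mm across, 45 mm high; bystander. Origin: centre of its underside.
- snap_height (a point): Jar's axis at the height of the four sprung steel snap balls, 90 mm above the table; they stick out of the neck to 59 mm across. Pressing the lid on: its bead meets them about 12 mm above home, the push rises to about 10 to 12 N, falls off (the click) some 8 mm above home, then the balls draw the lid down to a hard stop on the rim.
Not all that is in view belongs to the job. Of the things that look like the lid, take the one that is farthest from the robot's base at the start.

How it is judged:
On the way, in this order (a step that is already met when the one before it is completed fails the run):
1. the lid is picked up in the fingers and carried clear of the table (height (world z) of lid above 0.05 m and contact force between the fingers and lid above 1 N), for 0.1 s.
2. the lid is over the jar's neck but not snapped on yet (horizontal distance between lid and jar below 0.006 m and z of lid in the frame of jar between 0.089 and 0.15 m and angle between lid's own z axis and vertical below 0.2 rad), for 0.05 s.
3. the lid is pressed past the click and fully home (horizontal distance between lid and jar below 0.003 m and z of lid in the frame of jar between 0.079 and 0.0835 m and angle between lid's own z axis and vertical below 0.05 rad), for 0.1 s.
At the end, for the whole second after the job is handed in: Through the last second the lid is fully home on the jar (origin 79 to 83.5 mm above the jar's origin, within 3 mm of its axis, tilt under 0.05 rad), pushed against the jar with more than 5 N, with the fingers still on the lid (all of step 3 and contact force between lid and jar above 5 N and contact force between the fingers and lid above 3 N); the arm keeps its last pose, push and grip.
It fails at once if another thing on the table is moved more than 30 mm (distance of any of white_lid, candle_a, candle_b, candle_c, wick_spool, tin from where it was at the start of the episode above 0.03 m).
It fails at once if the lid is rammed onto the glass with more than 70 N (contact force between lid and jar above 70 N).
It also fails if it takes over 45 s, if anything falls off the work surface, if the arm or the gripper's body presses on something with over 40 N, if the wrist force passes 120 N, or if a joint passes its speed limit or range.

### The arm

A 6-joint arm with a two-finger parallel gripper is mounted at the origin on the work surface. World frame = base frame: x ahead of the robot, y to its left, z up, the work surface at z = 0. Lengths are in m, angles in rad, forces in N, time in s.
With the tool pointing down it reaches from about 0.35 to 0.775 m from the base axis. Payload 5.5 kg.
Tool frame: the origin (TCP) lies on the centre line of the jaws, within the pads' length; the fingertips stand 11 mm ahead of it and the grasp point (between the pads) lies 8 mm behind it (env.tip_extent is the distance from the TCP to the fingertips, in m); z points along the fingers, y is the line along which they close (so a half turn about z gives the same grasp; the last joint's range is limited). The gripper opens to 85 mm and grips with 20 to 120 N. Pads are 22 mm wide; open, the fingers measure 114 mm over their backs; the gripper's body (76 mm by 85 mm) begins 54 mm behind the grasp point. The pads swing forward as they close: fully open they stand 13 mm farther back than shut.
Start: joints at [1.093, 0.313, 0.046, 1.304, 0, 1.431], TCP at [0.191, 0.543, 0.242] pointing down, gripper open.
Joint ranges: [-2.76, 2.76], [-0.86, 1.69], [-1.03, 1.26], [-2.2, 2.34], [-1.47, 1.5], [-3.14, 3.14]. Speed limits (rad/s): [2.57, 2.57, 3.14, 3.14, 3.14, 3.14].

### API

Orientations are given as a unit quaternion [w, x, y, z].
In Python, from workcell import env gives the robot as it stands.
- The arm moves only by the shell command python3 -m jog 'ROWS' [FORCE]. ROWS is JSON, a list of rows, each a list of 5 numbers: the gripper's target within -1 to 1 (shut at 1, half-way at 0, fully open at -1), then the shift along the tool's x, y, z in m, then the turn about the tool's z in degrees. In form: [[fingers, tx, ty, tz, turn], ...]. A call has 1 to 5 rows; each row shifts and turns the commanded pose from where the row before left it, along the tool's axes as they then stand; what a row does not reach is not made up. A row lasts 1/12 s, in which the tool goes at most 41.7 mm and 7.16 degrees, less where a joint would pass 70% of its speed; a pose out of reach is approached as far as the arm can. A call is refused whole if a number of a shift passes 0.0417 or a number of a turn 7.16, either way. A call with a gripper value outside its range is refused whole. The fingers move at their own pace and stop on an object; FORCE is the grip in N (left out, the last holds). Time passes only in rows, so rows that do not move let the fingers close. It gives the time, the measured TCP pose, the force, the opening and the grip force at its end, in the units of the state.
- env.get_state(): the state, without advancing time (a new reading comes with each control period).
- env.read_camera(name): name is "scene" or "side" or "wrist"; returns a dict with "img" (384x512x3 uint8, red, green, blue), "fov_y" (degrees; the focal length in pixels is half the picture's height over the tangent of half this angle, whatever the lens; pixels are square), "cx", "cy" (the principal point, pixels), "D" ([k1, k2, p1, p2, k3] as OpenCV has them; the pictures are not rectified), "T" (4x4, takes a point from camera to world coordinates). Camera axes: x right, y up, looking along -z (the intrinsics and any distortion apply to the point x, -y, -z); pixel columns grow to the right and rows downward; lengths in m; the calibration is good to about 2 mm. A picture is of the moment at which its call begins. There is no depth.
- env.hand_in(): hands the job in; it is judged then, once.
The state is a dict: "clock": time; "joint_pos": joint angles; "qvel": joint speeds; "tau": joint torques, N m; "tcp_pos": TCP position; "orientation": TCP orientation; "wrist_force": force on the tool from outside, world axes, zero at the start; "ft_torque": the same for the moment, N m; "finger_gap": finger opening in m; "grip_force": force on a finger pad.
Only numpy, scipy, OpenCV 4.12 (cv2) and the standard library are available. Lean on these libraries where they do the work, as an engineer would, in place of code of your own. Each camera call takes 0.05 s, during which the arm holds its last target. There are 200 camera calls.

## Working session

There is one attempt and no reset: what is moved stays moved. The work goes in short steps, Python scripts to look and compute and a shell command to move; the robot and the scene stay as the last step left them, time stands still between calls to the robot, and variables do not carry over. Pictures are saved under pics/ and viewed, at most 10 in all, crops included, and the job is handed in when it is done.

```bash
mkdir -p pics
python3 - <<'E'
from workcell import env
import cv2,numpy as np
s=env.get_state();print(s)
for n in("scene","side","wrist"):
    c=env.read_camera(n);cv2.imwrite(f"pics/{n}0.png",c["img"][:,:,::-1]);np.save(f"pics/{n}0.npy",c,allow_pickle=True)
    print(n,c["fov_y"],c["cx"],c["cy"],c["D"],np.round(c["T"],3).tolist())
E
```

```text
{'clock': 0.0, 'joint_pos': array([ 1.09342231e+00,  3.14015280e-01,  4.49980488e-02,  1.30361765e+00,
       -5.68835451e-05,  1.43121730e+00]), 'qvel': array([ 6.87436128e-04, -2.08643083e-04,  5.47929450e-04, -9.05418547e-05,
       -9.23409186e-04, -1.46399890e-03]), 'tau': array([-6.10311963e-04, -4.80616379e+01,  2.98539448e+01,  1.92022260e-02,
       -2.31421045e-04,  1.30131980e-06]), 'tcp_pos': array([0.19034458, 0.54205974, 0.2414082 ]), 'orientation': array([-2.52000453e-04,  1.68095540e-01,  9.85770279e-01, -8.84520825e-04]), 'wrist_force': array([-0.193824  ,  0.65108132, -0.21010554]), 'ft_torque': array([ 0.01582211,  0.00678796, -0.01146683]), 'grip_force': 0.0, 'finger_gap': 0.08531000595465696}
scene 43.533993332260714 257.1396556403005 189.90136692589562 [-0.11735799  0.          0.          0.          0.        ] [[0.082, -0.574, 0.815, 1.663], [0.996, 0.066, -0.054, -0.085], [-0.023, 0.816, 0.577, 0.892], [0.0, 0.0, 0.0, 1.0]]
side 42.45155615604168 250.27024891041074 189.94651552148954 [0.01754042 0.         0.         0.         0.        ] [[0.813, 0.34, -0.474, -0.038], [-0.583, 0.443, -0.682, -0.861], [-0.022, 0.83, 0.558, 0.795], [0.0, 0.0, 0.0, 1.0]]
wrist 59.856472705762194 249.05066967538593 186.13701073601993 [0.00044232 0.         0.         0.         0.        ] [[0.331, -0.896, -0.297, 0.114], [0.944, 0.314, 0.106, 0.57], [-0.002, -0.315, 0.949, 0.373], [0.0, 0.0, 0.0, 1.0]]
```

View pics/scene0.png

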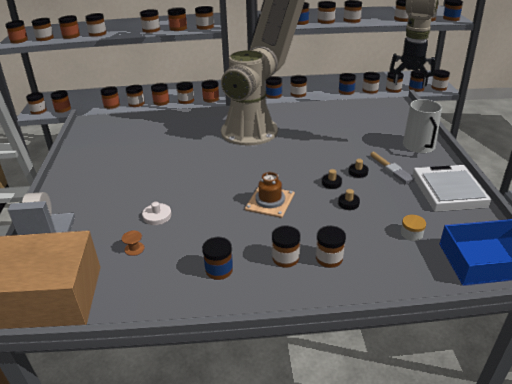

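View pics/side0.png

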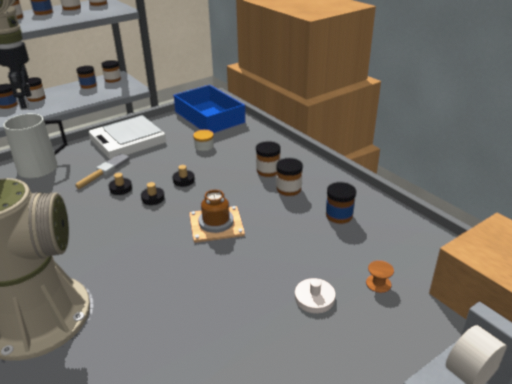

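The scene picture shows three black lids with wooden knobs at about (332,180), (358,169) and (349,200). The side picture shows them at (120,184), (152,193) and (183,177). The jar is at (270,190) in scene and (215,212) in side. Next I measure all of these.

```bash
cat > h.py <<'E'
import numpy as np,cv2
def ray(c,p):
    f=192/np.tan(np.radians(c["fov_y"])/2)
    K=np.array([[f,0,c["cx"]],[0,f,c["cy"]],[0,0,1]])
    u=cv2.undistortPoints(np.array([[p]],float),K,np.array(c["D"],float))[0,0]
    T=np.array(c["T"]);return T[:3,3],T[:3,:3]@np.array([u[0],-u[1],-1])
def plane(c,p,z):
    o,d=ray(c,p);return o+d*(z-o[2])/d[2]
def proj(c,P):
    f=192/np.tan(np.radians(c["fov_y"])/2)
    K=np.array([[f,0,c["cx"]],[0,f,c["cy"]],[0,0,1]])
    T=np.array(c["T"]);q=T[:3,:3].T@(np.array(P)-T[:3,3]);q=q*[1,-1,-1]
    return cv2.projectPoints(q[None],np.zeros(3),np.zeros(3),K,np.array(c["D"],float))[0][0,0]
def tri(a,p,b,q):
    o,d=ray(a,p);o2,e=ray(b,q);d/=np.linalg.norm(d);e/=np.linalg.norm(e)
    s=np.linalg.lstsq(np.c_[d,-e],o2-o,rcond=None)[0]
    A=o+s[0]*d;B=o2+s[1]*e;return (A+B)/2,np.linalg.norm(A-B)
def load(n):return np.load(f"pics/{n}.npy",allow_pickle=True).item()
def blobs(m,amin=15):
    n,l,st,ce=cv2.connectedComponentsWithStats(m.astype(np.uint8));return [(ce[i].round(1).tolist(),st[i].tolist()) for i in range(1,n) if st[i,4]>=amin]
E
python3 - <<'E'
from h import *
for n,(x0,x1,y0,y1) in dict(scene0=(315,375,155,212),side0=(105,200,160,208)).items():
    c=load(n);im=c["img"];hsv=cv2.cvtColor(im,cv2.COLOR_RGB2HSV)
    sub=hsv[y0:y1,x0:x1]
    wood=(sub[...,1]>70)&(sub[...,2]>90); blk=(sub[...,2]<40)
    for nm,m in(("wood",wood),("blk",blk)):
        for ce,st in blobs(m):
            p=(ce[0]+x0,ce[1]+y0);P=plane(c,p,.036 if nm=="wood" else .012);print(n,nm,np.round(p,1),[st[0]+x0,st[1]+y0]+st[2:],P.round(3),np.hypot(*P[:2]).round(3))
a,b=load("scene0"),load("side0")
def crop(c,x0,x1,y0,y1,w=390):
    return cv2.resize(c["img"][y0:y1,x0:x1],(w,300),interpolation=cv2.INTER_CUBIC)
top=np.hstack([crop(a,310,388,155,215),crop(b,105,204,160,236)])
bot=np.hstack([crop(a,231,309,160,220),crop(b,170,266,175,250)])
cv2.imwrite("pics/crop1.png",np.vstack([top,bot])[:,:,::-1])
E
```

```text
scene0 wood [359.7 162.9] [356, 159, 7, 11, 46] [0.337 0.349 0.036] 0.485
scene0 wood [332.8 173.3] [329, 169, 7, 11, 48] [0.389 0.246 0.036] 0.461
scene0 wood [350.1 193.1] [346, 189, 8, 11, 54] [0.503 0.276 0.036] 0.574
scene0 blk [357.7 171.3] [349, 164, 19, 14, 177] [0.351 0.341 0.012] 0.489
scene0 blk [330.8 182.3] [322, 175, 19, 14, 184] [0.405 0.238 0.012] 0.47
scene0 blk [348.  202.6] [338, 194, 21, 16, 223] [0.519 0.267 0.012] 0.584
side0 wood [182.2 170.2] [178, 165, 9, 12, 78] [0.508 0.273 0.036] 0.577
side0 wood [118.3 178.1] [114, 173, 9, 12, 86] [0.34  0.348 0.036] 0.487
side0 wood [150.9 187.6] [147, 182, 9, 13, 89] [0.393 0.245 0.036] 0.463
side0 blk [183.7 181.4] [174, 177, 20, 9, 130] [0.498 0.251 0.012] 0.558
side0 blk [120.4 189.7] [110, 185, 21, 10, 145] [0.332 0.323 0.012] 0.464
side0 blk [152.8 199.7] [142, 195, 22, 10, 147] [0.384 0.221 0.012] 0.443
```

View pics/crop1.png

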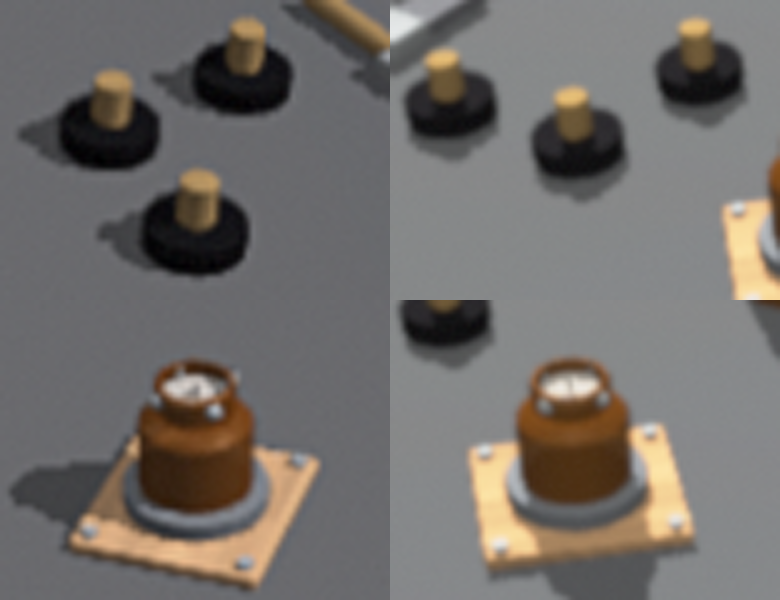

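Three candidates, by scene pixel and distance from the base: (358,169) at 0.486 m, (332,181) at 0.462 m and (349,200) at 0.575 m. The crop shows all three are alike, black with a wooden knob. The farthest from the base is (349,200), at about (0.505, 0.274), so that one is the lid. Next I fly over it at TCP z≈0.19.

```bash
cat >> h.py <<'E'
from scipy.spatial.transform import Rotation as R
def Rt(q): return R.from_quat([q[1],q[2],q[3],q[0]]).as_matrix()
def go(s,P): return (Rt(s["orientation"]).T@(np.array(P)-s["tcp_pos"])).round(4)
E
python3 - <<'E'
from h import *
from workcell import env
s=env.get_state();a,b=load("scene0"),load("side0")
print(tri(a,(350.1,193.1),b,(182.2,170.2)),tri(a,(270.2,176.8),b,(214.3,195.5)))
print(plane(a,(422,150),0), env.tip_extent)
print(Rt(s["orientation"]).round(3),go(s,(.505,.274,.19)))
E
```

```text
(array([0.50753853, 0.27335215, 0.03761822]), np.float64(0.003329886205138346)) (array([0.47237876, 0.03349995, 0.09269421]), np.float64(0.0023893110742241397))
[0.22041546 0.61768658 0.        ] 0.011
[[-0.943  0.331 -0.001]
 [ 0.331  0.943 -0.001]
 [ 0.    -0.001 -1.   ]] [-0.3857 -0.1487  0.0518]
```

```bash
python3 -m jog '[[-1,-0.032,-0.0124,0.004,0],[-1,-0.032,-0.0124,0.004,0],[-1,-0.032,-0.0124,0.004,0],[-1,-0.032,-0.0124,0.004,0],[-1,-0.032,-0.0124,0.004,0]]'
python3 -m jog '[[-1,-0.032,-0.0124,0.004,0],[-1,-0.032,-0.0124,0.004,0],[-1,-0.032,-0.0124,0.004,0],[-1,-0.032,-0.0124,0.004,0],[-1,-0.032,-0.0124,0.004,0]]'
python3 -m jog '[[-1,-0.032,-0.0124,0.004,0],[-1,-0.032,-0.0124,0.004,0],[-1,0,0,0,0],[-1,0,0,0,0]]'
python3 - <<'E'
from h import *
from workcell import env
c=env.read_camera("wrist");s=env.get_state();np.save("pics/w1.npy",c,allow_pickle=True)
cv2.imwrite("pics/w1.png",c["img"][:,:,::-1]);print(s["tcp_pos"],s["orientation"])
im=cv2.cvtColor(c["img"],cv2.COLOR_RGB2HSV)
for ce,st in blobs((im[...,1]>80)&(im[...,2]>90),200): print("wood",ce,st,plane(c,ce,.05))
for ce,st in blobs(im[...,2]<40,300): print("blk",ce,st,plane(c,ce,.02))
E
```

```text
clock: 0.57
tcp_pos: [0.3217, 0.4298, 0.2219]
orientation: [-0.0, 0.168, 0.986, -0.0]
wrist_force: [0.4, -0.3, 0.5]
finger_gap: 0.0855
grip_force: 0.0
clock: 0.98
tcp_pos: [0.4523, 0.3181, 0.2019]
orientation: [-0.0, 0.168, 0.986, -0.0]
wrist_force: [-0.7, 1.1, -0.2]
finger_gap: 0.085
grip_force: 0.0
clock: 1.32
tcp_pos: [0.5044, 0.2733, 0.1934]
orientation: [-0.001, 0.17, 0.985, -0.0]
wrist_force: [-0.7, 0.2, 0.2]
finger_gap: 0.085
grip_force: 0.0
[0.50349434 0.27425931 0.19370127] [-7.56433037e-04  1.68935018e-01  9.85626882e-01 -1.94852865e-04]
wood [166.0, 55.9] [149, 39, 37, 34, 923] [0.39310821 0.24586688 0.05      ]
wood [46.9, 207.2] [0, 147, 83, 122, 4811] [0.47252172 0.09498424 0.05      ]
wood [249.3, 177.7] [236, 164, 27, 28, 592] [0.50681593 0.2735335  0.05      ]
wood [446.6, 275.2] [412, 246, 70, 59, 3152] [0.66103264 0.41816164 0.05      ]
blk [174.2, 56.5] [134, 17, 78, 79, 3727] [0.39206325 0.246195   0.02      ]
blk [248.2, 163.8] [215, 133, 68, 67, 2745] [0.50214179 0.27407533 0.02      ]
blk [255.5, 343.9] [0, 251, 512, 133, 28470] [0.70471715 0.21080462 0.02      ]
```

View pics/w1.png

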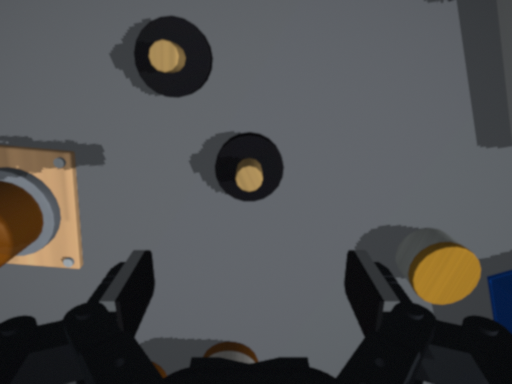

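The wrist picture shows the target lid: black disc centred at (249,166), knob at (249,178), which gives about (0.506, 0.2737). That agrees with the other two views. Another lid is at (173,57) and is out of the fingers' way. I go down to TCP z≈0.037 and close.

```bash
python3 -m jog '[[-1,-0.002,0,0.03,0],[-1,0,0,0.035,0],[-1,0,0,0.035,0],[-1,0,0,0.03,0],[-1,0,0,0.015,0]]' 60
python3 -m jog '[[-1,0,0,0.011,0],[-1,0,0,0,0],[-1,0,0,0,0]]'
python3 -m jog '[[0.4,0,0,0,0],[0.4,0,0,0,0],[0.6,0,0,0,0],[1,0,0,0,0],[1,0,0,0,0]]'
python3 -m jog '[[1,0,0,0,0],[1,0,0,0,0],[1,0,0,0,0],[1,0,0,0,0],[1,0,0,0,0]]'
```

```text
clock: 1.78
tcp_pos: [0.5017, 0.2746, 0.0457]
orientation: [-0.002, 0.167, 0.986, -0.001]
wrist_force: [-0.0, 0.1, -0.8]
finger_gap: 0.0854
grip_force: 0.0
clock: 2.03
tcp_pos: [0.5049, 0.275, 0.0387]
orientation: [-0.0, 0.167, 0.986, 0.0]
wrist_force: [-0.0, 0.6, 0.4]
finger_gap: 0.0853
grip_force: 0.0
clock: 2.45
tcp_pos: [0.5059, 0.2743, 0.039]
orientation: [0.001, 0.168, 0.986, 0.0]
wrist_force: [0.3, 0.6, 0.9]
finger_gap: 0.0254
grip_force: 0.2
clock: 2.87
tcp_pos: [0.5061, 0.2743, 0.0392]
orientation: [0.001, 0.168, 0.986, 0.0]
wrist_force: [-1.5, -0.7, 5.4]
finger_gap: 0.0224
grip_force: 58.8
```

```bash
python3 -m jog '[[1,0,0,-0.01,0],[1,0,0,-0.03,0],[1,0,0,-0.035,0],[1,0,0,-0.035,0],[1,0,0,-0.035,0]]'
python3 -m jog '[[1,0,0,-0.01,0],[1,0,0,0,0],[1,0,0,0,0],[1,0,0,0,0]]'
python3 - <<'E'
from h import *
from workcell import env
v={n:env.read_camera(n) for n in("scene","side","wrist")}
s=env.get_state();print(s["tcp_pos"],s["finger_gap"],s["grip_force"],s["wrist_force"])
for n,c in v.items():np.save(f"pics/{n}2.npy",c,allow_pickle=True)
P=s["tcp_pos"]-[0,0,.03];t=[]
for n in("scene","side"):
    x,y=proj(v[n],P).astype(int);t.append(cv2.resize(v[n]["img"][y-40:y+40,x-35:x+35],(263,300)));print(n,x,y)
t.append(cv2.resize(v["wrist"]["img"],(274,206)));t[2]=np.vstack([t[2],np.zeros((94,274,3),np.uint8)])
cv2.imwrite("pics/c2.png",np.hstack(t)[:,:,::-1])
E
```

```text
clock: 3.28
tcp_pos: [0.5047, 0.274, 0.1849]
orientation: [-0.001, 0.168, 0.986, -0.0]
wrist_force: [0.7, 0.0, -1.1]
finger_gap: 0.022
grip_force: 58.9
clock: 3.62
tcp_pos: [0.5043, 0.2738, 0.1913]
orientation: [-0.001, 0.168, 0.986, -0.001]
wrist_force: [0.3, 0.6, -1.6]
finger_gap: 0.022
grip_force: 58.9
[0.50428187 0.27376211 0.19106275] 0.02181989770942236 58.874123096466064 [ 0.27643076  0.36269468 -0.64791633]
scene 353 158
side 176 132
```

View pics/c2.png

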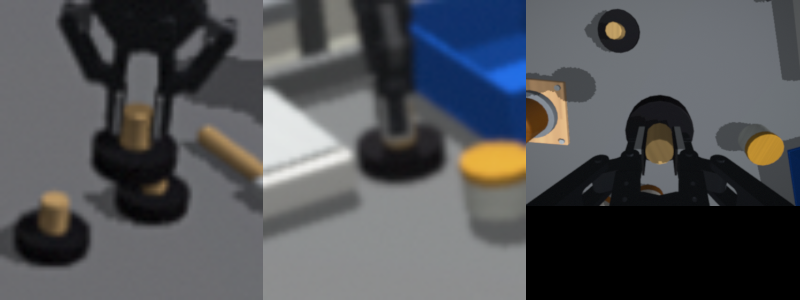

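The picture shows the lid lifted level, centred between the fingers. Next I go near the jar, about 12 cm to its side, and measure the rim with the wrist camera.

```bash
python3 -m jog '[[1,-0.006,-0.015,0,0],[1,-0.012,-0.029,0,0],[1,-0.013,-0.029,0,0],[1,-0.012,-0.029,0,0],[1,-0.006,-0.015,0,0]]'
python3 -m jog '[[1,0,0,0,0],[1,0,0,0,0],[1,0,0,0,0]]'
python3 - <<'E'
from h import *
from workcell import env
c=env.read_camera("wrist");s=env.get_state();np.save("pics/w3.npy",c,allow_pickle=True)
cv2.imwrite("pics/w3.png",c["img"][:,:,::-1]);print(s["tcp_pos"])
print(proj(c,(.4724,.0335,.098)))
E
```

```text
clock: 4.18
tcp_pos: [0.5122, 0.1448, 0.1919]
orientation: [-0.001, 0.169, 0.986, -0.001]
wrist_force: [0.4, 0.1, -1.4]
finger_gap: 0.022
grip_force: 59.1
clock: 4.43
tcp_pos: [0.5126, 0.148, 0.1926]
orientation: [-0.001, 0.168, 0.986, 0.0]
wrist_force: [-0.2, 0.5, -1.7]
finger_gap: 0.0218
grip_force: 59.1
[0.51264628 0.14832229 0.19275155]
[ 79.50664714 194.4995508 ]
```

View pics/w3.png

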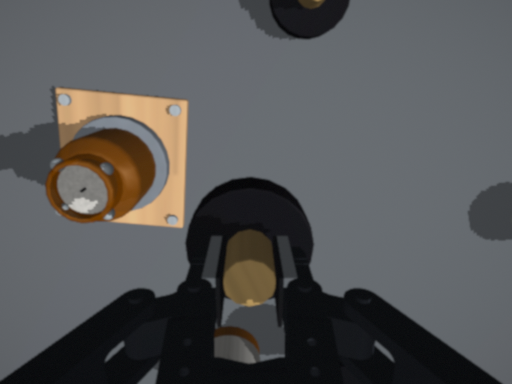

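The wrist picture shows the jar's mouth at about (82,188) and the held lid's disc spanning columns 187–313, so it is centred at 250. I enlarge the rim to fit it.

Run:
```python
from h import *
c=load("w3");im=c["img"]
z=cv2.resize(im[130:240,25:175],None,fx=5,fy=5,interpolation=cv2.INTER_CUBIC);z=cv2.convertScaleAbs(z,alpha=1.6)
cv2.imwrite("pics/z3.png",z[:,:,::-1])
# inner mouth: wax (low saturation) + left rim column profile
print(im[188,36:56].tolist());print(im[205:232,82].tolist())
```

```text
[[102, 106, 110], [101, 105, 110], [101, 105, 109], [101, 105, 110], [102, 105, 110], [101, 105, 110], [102, 106, 110], [102, 106, 110], [100, 101, 104], [95, 84, 81], [97, 65, 43], [106, 61, 18], [111, 64, 13], [107, 61, 12], [93, 53, 11], [81, 46, 11], [80, 46, 12], [79, 45, 10], [78, 43, 5], [79, 42, 2]]
[[199, 197, 192], [199, 197, 193], [201, 199, 195], [202, 200, 195], [202, 199, 195], [200, 197, 193], [191, 189, 184], [163, 159, 152], [110, 98, 89], [71, 47, 31], [61, 32, 4], [60, 34, 7], [64, 37, 13], [80, 48, 18], [103, 63, 23], [115, 69, 23], [112, 67, 25], [106, 74, 51], [102, 90, 84], [103, 103, 106], [103, 106, 111], [103, 107, 112], [103, 106, 111], [103, 106, 111], [103, 107, 112], [103, 106, 111], [103, 107, 111]]
```

View pics/z3.png

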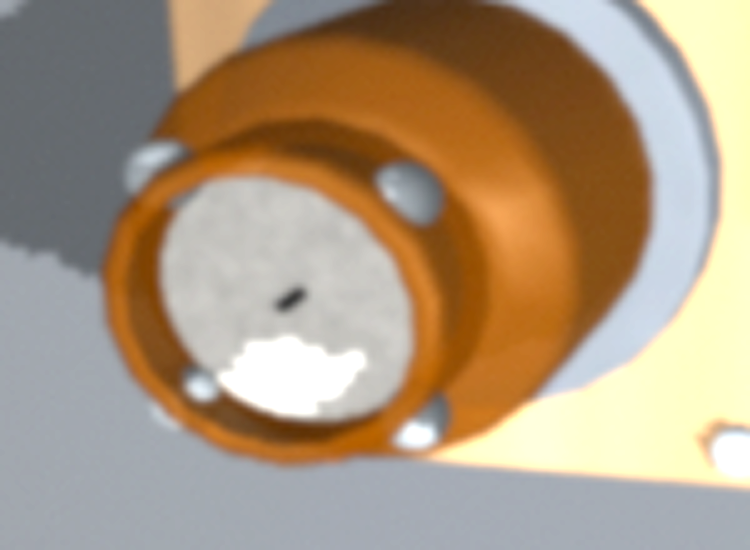

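Run:
```python
from h import *
c=load("w3");a=load("scene0");b=load("side0")
print("rim",plane(c,(79.4,190.2),.098),"screws",(plane(c,(64,100),.012)+plane(c,(172,219),.012))/2)
w=np.linalg.norm(plane(c,(45,190),.098)-plane(c,(113.2,190),.098));print("rim width",w)
print("scene",plane(a,(270.2,176.8),.098),"side",plane(b,(214.3,195.5),.098))
# scene/side: nest screws
for n,d,off,sc in(("scene0",a,(231,160),(5,5)),("side0",b,(170,175),(390/96,4))):
    q={"scene0":[(300,160),(88,230),(245,262)],"side0":[(485-390,152),(650-390,130),(676-390,222),(500-390,245)]}[n]
    P=[plane(d,(off[0]+x/sc[0]-.4,off[1]+y/sc[1]-.4),.012) for x,y in q]
    print(n,np.round(P,4).tolist(), ((P[0]+P[1])/2 if n=="scene0" else sum(P)/4).round(4))
# knob / lid disc seen by wrist: disc at top plane z = lid bottom+.02
T=np.array(c["T"]);print(T[:3,3])
m=cv2.cvtColor(c["img"],cv2.COLOR_RGB2HSV)[...,2]<45
ys,xs=np.nonzero(m[170:240,180:320]);print(ys.min()+170,xs.min()+180,xs.max()+180)
tl=plane(c,(250,ys.min()+170),.192-.039+.02);print("far edge",tl,)
```

```text
rim [0.46945516 0.03500844 0.098     ] screws [0.47064231 0.0328506  0.012     ]
rim width 0.0489436495918126
scene [0.47875298 0.03364902 0.098     ] side [0.46839716 0.02496858 0.098     ]
scene0 [[0.4414, 0.1016, 0.012], [0.4993, -0.0362, 0.012], [0.5413, 0.0546, 0.012]] [0.4704 0.0327 0.012 ]
side0 [[0.4426, 0.1007, 0.012], [0.5429, 0.0555, 0.012], [0.5001, -0.0368, 0.012], [0.4005, 0.0099, 0.012]] [0.4715 0.0323 0.012 ]
[0.43619899 0.17586414 0.32429901]
178 187 311
far edge [0.47977377 0.16096139 0.173     ]
```

The screw centres in three views agree at (0.4707, 0.0326). The wrist rim, less the bias seen on the held lid, gives (0.471, 0.033). I move the lid there, above the jar, and check it in the two fixed views.

```bash
python3 -m jog '[[1,0.001,-0.016,0,0],[1,0,-0.03,0,0],[1,0,-0.03,0,0],[1,0,-0.03,0,0],[1,0,-0.0165,0,0]]'
python3 -m jog '[[1,0,0,0.01,0],[1,0,0,0.014,0],[1,0,0,0,0],[1,0,0,0,0],[1,0,0,0,0]]'
python3 - <<'E'
from h import *
from workcell import env
v={n:env.read_camera(n) for n in("scene","side")}
s=env.get_state();print(s["tcp_pos"],s["wrist_force"],go(s,(.471,.033,.167)))
t=[]
for n,c in v.items():
    np.save(f"pics/{n}4.npy",c,allow_pickle=True)
    x,y=proj(c,(.471,.033,.09)).astype(int);t.append(cv2.resize(c["img"][y-40:y+40,x-28:x+28],(395,564),interpolation=cv2.INTER_CUBIC));print(n,x-28,y-40)
cv2.imwrite("pics/c4.png",cv2.convertScaleAbs(np.hstack(t)[:,:,::-1],alpha=1.7))
E
```

```text
clock: 4.9
tcp_pos: [0.4703, 0.0316, 0.1931]
orientation: [-0.0, 0.168, 0.986, -0.0]
wrist_force: [1.2, -0.1, -1.5]
finger_gap: 0.022
grip_force: 59.2
clock: 5.32
tcp_pos: [0.4716, 0.0334, 0.1693]
orientation: [-0.0, 0.167, 0.986, 0.0]
wrist_force: [0.1, -0.5, -1.4]
finger_gap: 0.0225
grip_force: 59.2
[0.47197901 0.03304899 0.16979466] [-0.16097322  0.23209325 -1.44379287] [ 0.0009 -0.0004  0.0028]
scene 241 137
side 185 156
```

View pics/c4.png

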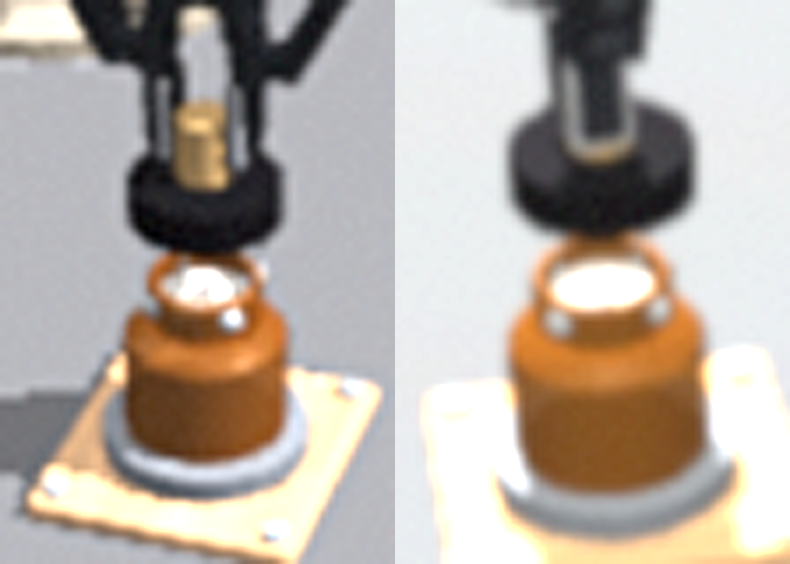

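Both views show the lid level and centred over the neck. In the scene crop the lid is at column 206 and the neck at 205; in the side crop they are at 601 and 602, which is within 1 mm. I go down, slowly at the end.

```bash
python3 -m jog '[[1,0,0,0.01,0],[1,0,0,0.01,0],[1,0,0,0.006,0],[1,0,0,0,0],[1,0,0,0,0]]' 90
python3 -m jog '[[1,0,0,0.002,0],[1,0,0,0.002,0],[1,0,0,0,0],[1,0,0,0,0]]'
python3 -m jog '[[1,0,0,0.001,0],[1,0,0,0.001,0],[1,0,0,0.001,0],[1,0,0,0,0]]'
```

```text
clock: 5.83
tcp_pos: [0.4707, 0.0324, 0.1424]
orientation: [-0.001, 0.168, 0.986, -0.0]
wrist_force: [-0.3, -0.7, -0.8]
finger_gap: 0.0214
grip_force: 88.2
clock: 6.17
tcp_pos: [0.4714, 0.0323, 0.1394]
orientation: [0.0, 0.168, 0.986, 0.0]
wrist_force: [-0.5, 0.6, -1.5]
finger_gap: 0.0211
grip_force: 88.2
clock: 6.5
tcp_pos: [0.4713, 0.0324, 0.1363]
orientation: [-0.0, 0.168, 0.986, 0.0]
wrist_force: [-0.6, -0.7, -0.7]
finger_gap: 0.0211
grip_force: 88.3
```

```bash
for i in 1; do python3 -m jog '[[1,0,0,0.001,0],[1,0,0,0.001,0],[1,0,0,0.001,0],[1,0,0,0,0]]'; done
python3 -m jog '[[1,0,0,0.001,0],[1,0,0,0.001,0],[1,0,0,0,0]]'
python3 -m jog '[[1,0,0,0.001,0],[1,0,0,0.001,0],[1,0,0,0,0]]'
```

```text
clock: 6.83
tcp_pos: [0.471, 0.0324, 0.1336]
orientation: [-0.0, 0.168, 0.986, 0.0]
wrist_force: [-2.3, 0.3, 3.8]
finger_gap: 0.0213
grip_force: 89.3
clock: 7.08
tcp_pos: [0.4715, 0.0323, 0.1327]
orientation: [0.001, 0.168, 0.986, -0.0]
wrist_force: [-4.3, -0.4, 13.7]
finger_gap: 0.0211
grip_force: 90.3
clock: 7.33
tcp_pos: [0.4722, 0.0321, 0.1319]
orientation: [0.002, 0.168, 0.986, -0.0]
wrist_force: [-5.4, 0.2, 20.6]
finger_gap: 0.0211
grip_force: 91.3
```

The push is above the given 12 N with −5 N sideways, so the lid is rubbing off-centre. I ease back a little and shift toward −x.

```bash
python3 -m jog '[[1,0,0,-0.002,0],[1,0.0015,-0.0005,0,0],[1,0,0,0,0],[1,0,0,0,0]]'
python3 -m jog '[[1,0,0,0.001,0],[1,0,0,0,0]]'
python3 - <<'E'
from workcell import env
for k in range(1):
    s=env.get_state();print(s["wrist_force"],s["ft_torque"],s["tcp_pos"])
E
```

```text
clock: 7.67
tcp_pos: [0.4707, 0.0324, 0.1328]
orientation: [0.001, 0.168, 0.986, 0.0]
wrist_force: [-2.5, 0.7, 11.0]
finger_gap: 0.0214
grip_force: 89.7
clock: 7.83
tcp_pos: [0.471, 0.0323, 0.1324]
orientation: [0.002, 0.168, 0.986, 0.0]
wrist_force: [-3.0, 0.5, 14.9]
finger_gap: 0.0212
grip_force: 90.3
[-2.96877868  0.47943787 14.94752831] [0.12196936 1.01036675 0.00375925] [0.47103598 0.03231935 0.13237985]
```

Run:
```python
from h import *
from workcell import env
v={n:env.read_camera(n) for n in("scene","side","wrist")}
t=[]
for n,c in v.items():
    np.save(f"pics/{n}5.npy",c,allow_pickle=True)
    if n=="wrist": t.append(cv2.resize(c["img"][150:350,165:335],(264,430)));continue
    x,y=proj(c,(.471,.033,.09)).astype(int);t.append(cv2.resize(c["img"][y-32:y+25,x-17:x+18],(264,430),interpolation=cv2.INTER_CUBIC));print(n,x-17,y-32)
cv2.imwrite("pics/c5.png",cv2.convertScaleAbs(np.hstack(t)[:,:,::-1],alpha=1.7))
```

```text
scene 252 145
side 196 164
```

View pics/c5.png

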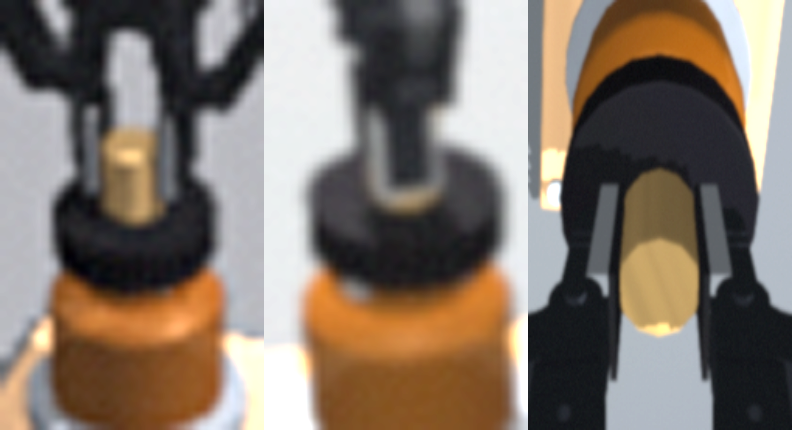

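The lid sits level on the neck, resting on the snap balls, with no jam visible. The residual −x force and moment call for another small shift to −x.

```bash
python3 -m jog '[[1,0.0015,-0.0005,0,0],[1,0,0,0,0],[1,0,0,0,0]]'
python3 - <<'E'
from workcell import env
s=env.get_state();print(s["wrist_force"],s["ft_torque"],s["tcp_pos"])
E
python3 -m jog '[[1,0,0,0.001,0],[1,0,0,0,0],[1,0,0,0,0]]'
python3 - <<'E'
from workcell import env
s=env.get_state();print(s["wrist_force"],s["ft_torque"],s["tcp_pos"])
E
```

```text
clock: 8.23
tcp_pos: [0.4701, 0.0324, 0.1325]
orientation: [0.002, 0.168, 0.986, 0.0]
wrist_force: [-1.5, 0.3, 14.3]
finger_gap: 0.0214
grip_force: 90.1
[-1.54909308  0.31807835 14.28241501] [ 0.15623754  0.59936775 -0.02019609] [0.47006063 0.03240091 0.13251354]
clock: 8.48
tcp_pos: [0.4703, 0.0324, 0.1317]
orientation: [0.003, 0.168, 0.986, 0.0]
wrist_force: [-2.0, 1.1, 14.2]
finger_gap: 0.0213
grip_force: 90.4
[-1.97455665  1.06489338 14.19166372] [0.17134567 0.49986325 0.02203785] [0.47029008 0.03236342 0.13170285]
```

```bash
python3 -m jog '[[1,0.001,-0.0003,0.0007,0],[1,0,0,0.0005,0],[1,0,0,0,0]]'
python3 -m jog '[[1,0,0,0.001,0],[1,0,0,0,0],[1,0,0,0,0]]'
python3 -m jog '[[1,0,0,0.001,0],[1,0,0,0,0],[1,0,0,0,0]]'
python3 - <<'E'
from workcell import env
s=env.get_state();print(s["wrist_force"],s["ft_torque"],s["tcp_pos"])
E
```

```text
clock: 8.73
tcp_pos: [0.4701, 0.0323, 0.1312]
orientation: [0.004, 0.168, 0.986, 0.001]
wrist_force: [-0.8, 1.8, 17.8]
finger_gap: 0.021
grip_force: 90.8
clock: 8.98
tcp_pos: [0.4687, 0.0327, 0.1285]
orientation: [0.002, 0.168, 0.986, 0.001]
wrist_force: [-0.0, 1.4, 4.3]
finger_gap: 0.0213
grip_force: 89.1
clock: 9.23
tcp_pos: [0.4682, 0.0327, 0.1265]
orientation: [0.001, 0.168, 0.986, 0.001]
wrist_force: [1.4, 2.2, 2.0]
finger_gap: 0.0214
grip_force: 88.9
[1.4456169  2.18944784 1.96889145] [ 0.47546011 -0.39201356 -0.05021741] [0.46821893 0.03271576 0.12653199]
```

Clicked at TCP z≈0.129. I carry on down to the rim.

```bash
python3 -m jog '[[1,-0.0006,0.0012,0.001,0],[1,0,0,0.001,0],[1,0,0,0,0]]'
python3 -m jog '[[1,0,0,0.001,0],[1,0,0,0.001,0],[1,0,0,0,0]]'
python3 -m jog '[[1,0,0,0.001,0],[1,0,0,0,0],[1,0,0,0,0]]'
python3 - <<'E'
from workcell import env
s=env.get_state();print(s["wrist_force"],s["ft_torque"],s["tcp_pos"])
E
```

```text
clock: 9.48
tcp_pos: [0.4676, 0.0333, 0.1229]
orientation: [-0.001, 0.168, 0.986, -0.0]
wrist_force: [3.5, -0.7, -8.1]
finger_gap: 0.0209
grip_force: 88.5
clock: 9.73
tcp_pos: [0.4676, 0.0334, 0.1217]
orientation: [-0.001, 0.168, 0.986, -0.0]
wrist_force: [0.6, -0.5, -3.0]
finger_gap: 0.021
grip_force: 88.6
clock: 9.98
tcp_pos: [0.4679, 0.0334, 0.1213]
orientation: [-0.0, 0.168, 0.986, 0.0]
wrist_force: [-0.6, 0.2, 0.5]
finger_gap: 0.021
grip_force: 89.3
[-0.59398469  0.24486814  0.46580829] [-0.10298367  0.2480014  -0.03287219] [0.46789042 0.03340856 0.12127745]
```

```bash
python3 -m jog '[[1,0,0,0.001,0],[1,0,0,0,0],[1,0,0,0,0]]'
python3 -m jog '[[1,0,0,0.001,0],[1,0,0,0,0],[1,0,0,0,0]]'
python3 - <<'E'
from workcell import env
s=env.get_state();print(s["wrist_force"],s["ft_torque"],s["tcp_pos"])
E
```

```text
clock: 10.23
tcp_pos: [0.4679, 0.0334, 0.1211]
orientation: [0.0, 0.168, 0.986, -0.0]
wrist_force: [-3.7, 0.4, 8.2]
finger_gap: 0.0213
grip_force: 90.3
clock: 10.48
tcp_pos: [0.468, 0.0334, 0.121]
orientation: [0.001, 0.168, 0.986, -0.0]
wrist_force: [-6.5, 0.8, 14.2]
finger_gap: 0.0211
grip_force: 91.1
[-6.46431409  0.80914319 14.24353788] [ 0.06059328  1.33683297 -0.03501892] [0.46798631 0.03342927 0.12104386]
```

```bash
python3 -m jog '[[1,0.001,-0.0003,0,0],[1,0,0,0,0],[1,0,0,0,0],[1,0,0,0,0]]'
python3 - <<'E'
from h import *
from workcell import env
s=env.get_state();print(s["wrist_force"],s["ft_torque"],s["tcp_pos"])
v={n:env.read_camera(n) for n in("scene","side")}
t=[]
for n,c in v.items():
    x,y=proj(c,(.471,.033,.08)).astype(int);t.append(cv2.resize(c["img"][y-32:y+33,x-20:x+20],(370,600),interpolation=cv2.INTER_CUBIC))
cv2.imwrite("pics/c6.png",cv2.convertScaleAbs(np.hstack(t)[:,:,::-1],alpha=1.7))
E
```

```text
clock: 10.82
tcp_pos: [0.4679, 0.0334, 0.1211]
orientation: [0.001, 0.168, 0.986, 0.0]
wrist_force: [-3.8, 0.0, 12.6]
finger_gap: 0.0211
grip_force: 90.9
[-3.77670811e+00  5.42100339e-03  1.25748306e+01] [-0.01246719  0.79832846 -0.02446031] [0.46792634 0.03339831 0.12105585]
```

View pics/c6.png

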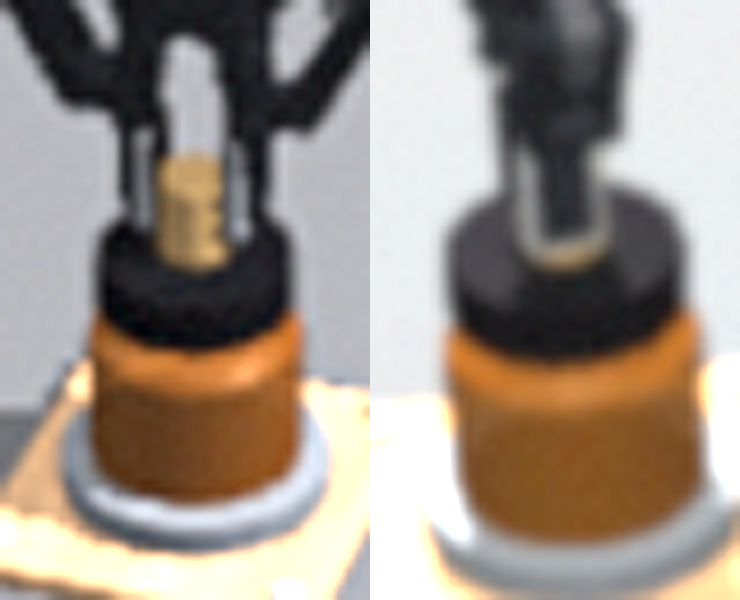

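Both views show the lid level, with the neck fully covered. TCP z holds at a hard stop of 0.121, the height expected for home, with about 12 N pushing down. I hand it in like this.

```bash
python3 -m jog '[[1,0,0,0,0],[1,0,0,0,0],[1,0,0,0,0]]'
python3 -c "
from workcell import env
print(env.hand_in())"
```

```text
clock: 11.17
tcp_pos: [0.4679, 0.0334, 0.121]
orientation: [0.001, 0.168, 0.986, 0.0]
wrist_force: [-3.5, -0.3, 12.5]
finger_gap: 0.0212
grip_force: 90.9
the job is handed in; nothing more can be done
None
```

The farthest of the three black lids is pressed past the click and at its hard stop on the amber jar, with the gripper still holding it and pushing down at about 12 N; I handed the job in at 11.2 s, and no verdict came back.

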